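# Gauge the seat in a caliper port

## Robot

A 6-joint arm with a two-finger parallel gripper is mounted at the origin on the work surface. World frame = base frame: x ahead of the robot, y to its left, z up, the work surface at z = 0. Lengths are in mm, angles in degrees, forces in N, time in s.
With the tool pointing down it reaches from about 300 to 850 mm from the base axis. Payload 4.2 kg.
Tool frame: the origin (TCP) lies midway between the tips of the shut fingers; the grasp point (between the pads) lies 19 mm behind it; z points along the fingers, y is the line along which they close (so a half turn about z gives the same grasp; the last joint's range is limited). The gripper opens to 91 mm and grips with 3 to 60 N. Pads are 32 mm wide; open, the fingers measure 118 mm over their backs; the gripper's body (76 mm by 178 mm) begins 60 mm behind the grasp point.
Start: joints at [-69.442, 18.312, 89.639, -0, 72.044, -1.146], TCP at [212.643, -534.253, 213.976] pointing down, gripper open.
Joint ranges: [-177.97, 177.97], [-48.28, 115.42], [12.27, 149.76], [-77.06, 257.06], [2.81, 150.46], [-146.56, 146.56]. Speed limits (degrees/s): [147.25, 147.25, 180, 180, 180, 180].

## Interface

Orientations are given as [roll, pitch, yaw] about the fixed x, y, z axes, in that order (R = Rz(yaw) Ry(pitch) Rx(roll)).
In Python, from workcell import env gives the robot as it stands.
- The arm moves only by the shell command python3 -m jog 'ROWS' [FORCE]. ROWS is a JSON object of lists of equal length, an entry for each row: "jaw": the finger opening in mm, from 0 to 91.2; "slide": the shift along the tool's x, y, z in units of 30 mm (1.0 is 30 mm), a list of three; "spin": the turn about the tool's z in units of 8 degrees (1.0 is 8 degrees). In form: {"jaw": [jaw, ...], "slide": [[dx, dy, dz], ...], "spin": [spin, ...]}. A call has 1 to 10 rows; each row shifts and turns the commanded pose from where the row before left it, along the tool's axes as they then stand; what a row does not reach is not made up. A row lasts 1/10 s, in which the tool goes at most 50 mm and 8.59 degrees, less where a joint would pass 70% of its speed; a pose out of reach is approached as far as the arm can. A call is refused whole if a number of a shift passes 1 or a number of a turn 1, either way. A call with a gripper value outside its range is refused whole. The fingers move at their own pace and stop on an object; FORCE is the grip in N (left out, the last holds). Time passes only in rows, so rows that do not move let the fingers close. It gives the time, the measured TCP pose, the force, the opening and the grip force at its end, in the units of the state.
- env.state(): the state, without advancing time (a new reading comes with each control period).
- env.grab_frame(name): name is "scene" or "top"; returns the picture (384x512x3 uint8, red, green, blue); there is no depth.
- env.camera_model(name): a dict with "fx", "fy", "cx", "cy" (pixels), "camera_from_world" (4x4, takes a point from world to camera coordinates). Camera axes: x right, y up, looking along -z (the intrinsics and any distortion apply to the point x, -y, -z); pixel columns grow to the right and rows downward; lengths in mm; the calibration is good to about 2 mm. A picture is of the moment at which its call begins. camera_model takes no time and is no camera call.
- env.job_done(): hands the job in; it is judged then, once.
The state is a dict: "time_s": time; "qpos": joint angles; "qvel": joint speeds; "effort": joint torques, N m; "ee_pos": TCP position; "ee_rot": TCP orientation; "force": force on the tool from outside, world axes, zero at the start; "torque": the same for the moment, N m; "gripper_width": finger opening in mm; "gripper_force": force on a finger pad.
Only numpy, scipy, OpenCV 4.12 (cv2) and the standard library are available. Lean on these libraries where they do the work, as an engineer would, in place of code of your own. Each camera call takes 0.05 s, during which the arm holds its last target. There are 200 camera calls.

## Task

Take the plunger gauge out of its stand, feed its thin pin into the port of the brake caliper housing that has only one port, and hold it in line with the port with its tip resting on the seat at the bottom, the plunger gently pushed in about half way (5 of its 10 mm) and kept so for a couple of seconds. Never push the plunger right in, and leave everything else on the bench in its place. Finish while still holding the gauge steady against the seat like that: do not let go or take it out.

Things in the scene. Friction and masses are not known exactly. Their poses are not given: they have to be found in the camera images.
- gauge: Gauge, at first upright in the stand: black barrel 22 x 22 mm, 86 mm tall, round cap 6 mm on top, steel pin below; dial case (38 mm across, white face) on its +x side, 16 to 26 mm from the axis, centre 72 mm up. Origin: centre of the barrel's underside, on the pin's axis; z up the barrel. Grip the flat y faces (fingers close along y) about 48 mm above the origin. 0.1 to 0.17 kg.
- gauge_tip (a point): Tip of the gauge's steel pin (8 mm diameter, round end), 45 mm below the gauge's origin along its axis when not pressed. The pin is the plunger: it slides up into the barrel when pressed.
- plunger (a joint): How far the pin is pushed into the barrel, in m: 0 out, 0.010 right in. Spring: 1 N to start moving it, 400 N/m more (about 3 N at 5 mm).
- stand: Fixed square aluminium block 70 x 70 mm, 60 mm tall, with a 12 mm hole 55 mm deep in the middle of its top; the gauge's barrel rests on the top face, its pin in the hole. Origin: centre of its underside.
- housing: Fixed grey cast caliper housing with ONE port: block 80 x 110 x 45 mm on a dark foot plate, its ported upper face leaning 20 degrees towards its front (-x); one cylinder barrel with steel piston end in front, a round ear at each side. Origin: centre of the foot's underside, z up. Face middle 82 mm, rear end 103 mm above the bench; all within 100 mm of the origin in x and y.
- port (a point): Centre of the single port's mouth, mid-face on that housing. Its z axis is the port's axis, pointing out (20 degrees from vertical, leaning to the housing's -x); y is the housing's y. Round hole 12 mm in diameter, 3 mm chamfer at the mouth, 25 mm deep, a flat bright machined ring (about 31 mm outside diameter) round it.
- seat (a point): Centre of the flat copper-coloured seat at the bottom of the single port, 25 mm down the port's axis from the mouth; same axes as the port.
- twin_housing: The other fixed caliper housing: same block, tilt and foot, but TWO ports side by side (48 mm apart) and two cylinder barrels in front. Not to be gauged. Origin: centre of the foot plate's underside.
- piston: Loose steel piston cup, 42 mm diameter, 32 mm tall, origin under its centre. Bystander.
- piston_b: Loose steel piston cup, 36 mm diameter, 40 mm tall, origin under its centre. Bystander.
- race: Loose steel bearing ring, 62 mm diameter, 18 mm tall, origin under its centre. Bystander.
- wrench: Loose steel wrench 170 mm long, lying flat along its own x, origin under its middle. Bystander.
- spray: Loose standing spray can, 58 mm diameter, 170 mm tall, origin under its centre. Bystander.
- driver: Loose screwdriver 190 mm long, lying along its own x, origin under its middle. Bystander.
- bush: Loose brass bush, 28 mm diameter, 28 mm tall, origin under its centre. Bystander.

How it is judged:
By the outcome, as a careful person would: the job done as asked, in the order asked, and still so for the second after the job is handed in, while the arm keeps its last pose, push and grip.
It also fails if it takes over 45 s, if anything falls off the work surface, if the arm or the gripper's body presses on something with over 40 N, if the wrist force passes 120 N, or if a joint passes its speed limit or range.

## Working session

There is one attempt and no reset: what is moved stays moved. The work goes in short steps, Python scripts to look and compute and a shell command to move; the robot and the scene stay as the last step left them, time stands still between calls to the robot, and variables do not carry over. Pictures are saved under pics/ and viewed, at most 11 in all, crops included, and the job is handed in when it is done.

```bash
mkdir -p pics; ls; python3 - <<'E'
from workcell import env
import cv2,numpy as np
for n in("scene","top"):
    f=env.grab_frame(n);cv2.imwrite(f"pics/{n}0.png",f[:,:,::-1]);m=env.camera_model(n)
    print({k:(np.round(v,3).tolist()) for k,v in m.items()})
print(env.state())
E
```

```text
pics
{'fx': 432.635, 'fy': 432.635, 'cx': 255.852, 'cy': 192.658, 'camera_from_world': [[-0.12, 0.993, 0.02, 47.463], [-0.695, -0.098, 0.713, 311.043], [0.709, 0.072, 0.701, -1563.069], [0.0, 0.0, 0.0, 1.0]]}
{'fx': 426.253, 'fy': 426.253, 'cx': 260.496, 'cy': 193.78, 'camera_from_world': [[-0.005, -1.0, -0.012, 32.622], [0.993, -0.006, 0.116, -533.788], [-0.116, -0.012, 0.993, -1293.582], [0.0, 0.0, 0.0, 1.0]]}
{'time_s': 0.1, 'qpos': array([-6.94437880e+01,  1.83484123e+01,  8.96966702e+01, -3.63806655e-04,
        7.20463242e+01, -1.14413820e+00]), 'qvel': array([ 0.00111628, -0.13302904, -0.12967787, -0.08007336,  0.08519453,
       -0.0784028 ]), 'effort': array([-2.06644227e-04, -4.13331664e+01, -2.32510006e+01,  7.28645339e-02,
        4.21842153e-02, -4.40772283e-05]), 'ee_pos': array([ 212.4678072 , -533.82981728,  213.21862598]), 'ee_rot': array([-1.79908605e+02, -1.47933212e-03,  2.17004614e+01]), 'force': array([ 0.15362042, -0.93275218,  0.21798166]), 'torque': array([-0.01990035,  0.04584691,  0.03324784]), 'gripper_force': 0.0, 'gripper_width': 91.14078750097717}
```

View pics/scene0.png

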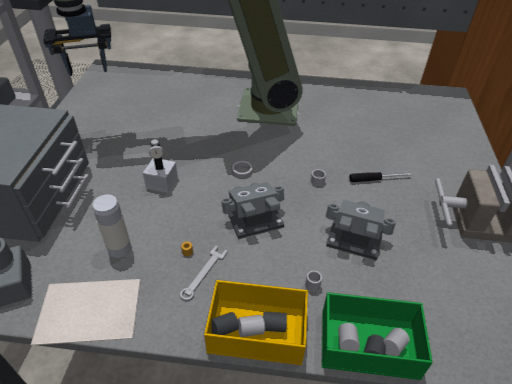

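View pics/top0.png

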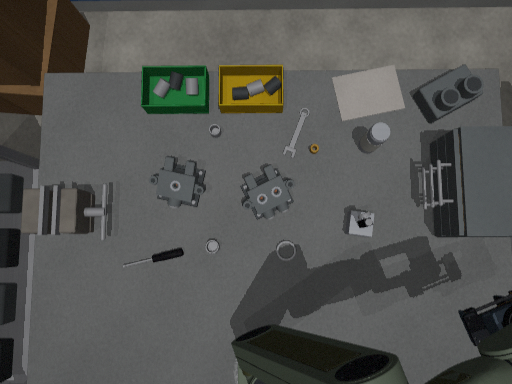

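The single-port housing is at scene (362,215) and top (177,186). The gauge in its stand is at scene (158,165) and top (361,221). I'll enlarge both before measuring.

```bash
python3 - <<'E'
import cv2,numpy as np
s=cv2.imread("pics/scene0.png");t=cv2.imread("pics/top0.png")
def c(i,x,y,w=66,h=50):return cv2.resize(i[y-h//2:y+h//2,x-w//2:x+w//2],(396,300),interpolation=cv2.INTER_CUBIC)
cv2.imwrite("pics/crop0.png",np.vstack([np.hstack([c(s,158,165),c(s,361,222)]),np.hstack([c(t,361,221),c(t,178,184)])]))
E
```

```text
(no output)
```

View pics/crop0.png

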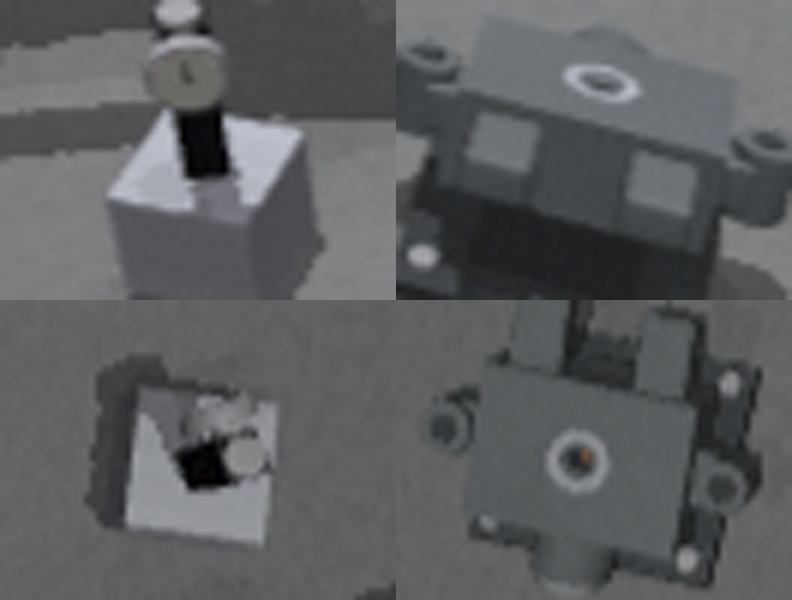

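The crops show these features:
- **Gauge:** the dial faces the scene camera (world +x).
- **Housing:** the bright port ring is at about scene (362,211) and top (175,186). The cylinder points toward the robot, so the port leans toward -x.

Next I turn these into positions.

```bash
cat > h.py <<'E'
from workcell import env
import cv2,numpy as np
M={n:env.camera_model(n) for n in("scene","top")}
def ray(n,p):
    m=M[n];T=np.array(m["camera_from_world"]);R=T[:3,:3]
    d=R.T@np.array([(p[0]-m["cx"])/m["fx"],-(p[1]-m["cy"])/m["fy"],-1]);return -R.T@T[:3,3],d/np.linalg.norm(d)
def plane(n,p,z):
    o,d=ray(n,p);return o+d*(z-o[2])/d[2]
def tri(ps,pt):
    o1,d1=ray("scene",ps);o2,d2=ray("top",pt)
    s=np.linalg.lstsq(np.c_[d1,-d2],o2-o1,rcond=None)[0];a,b=o1+s[0]*d1,o2+s[1]*d2
    return (a+b)/2,np.linalg.norm(a-b)
def proj(n,P):
    m=M[n];c=np.array(m["camera_from_world"])@np.r_[P,1];return np.array([m["cx"]+m["fx"]*c[0]/-c[2],m["cy"]+m["fy"]*c[1]/c[2]])
def uncrop(X,Y,c,w=66,h=50,k=6):return np.array([(X+.5)/k-.5+c[0]-w//2,(Y+.5)/k-.5+c[1]-h//2])
E
python3 - <<'E'
from h import *
np.set_printoptions(precision=1,suppress=True)
s=cv2.imread("pics/scene0.png",0);t=cv2.imread("pics/top0.png",0)
def blob(im,c,r,th):
    k=8;x,y=c;p=cv2.resize(im[y-r:y+r,x-r:x+r],None,fx=k,fy=k,interpolation=cv2.INTER_CUBIC)
    cs=cv2.findContours((p>th).astype('uint8'),cv2.RETR_EXTERNAL,cv2.CHAIN_APPROX_NONE)[0]
    q=max(cs,key=cv2.contourArea);e=cv2.fitEllipse(q)
    return uncrop(*e[0],c,2*r,2*r,k),np.array(e[1])/k
a=blob(s,(362,211),9,150);b=blob(t,(175,186),9,150);print("ring",a,b,tri(a[0],b[0]))
S=(158,165);T=(361,221);HS=(361,222);HT=(178,184)
tc=[plane("top",uncrop(x,y,T),60)[:2] for x,y in[(138,88),(280,102),(265,245),(126,227)]]
sc=[plane("scene",uncrop(x,y,S),60)[:2] for x,y in[(165,108),(303,130),(247,222),(108,200)]]
for c in(tc,sc):
    print("stand",np.mean(c,0),[(np.linalg.norm(c[i]-c[i-1]).round(1),np.degrees(np.arctan2(*(c[i]-c[i-1])[::-1])).round(1)) for i in range(4)])
print("cap",plane("scene",uncrop(178,8,S),152),plane("top",uncrop(246,155,T),152),tri(uncrop(178,8,S),uncrop(246,155,T)))
print("dial",plane("scene",uncrop(184,75,S),132),plane("top",uncrop(225,114,T),132))
def yaw(n,c,p,q,z):
    d=plane(n,uncrop(*p,c),z)-plane(n,uncrop(*q,c),z);print("hy",n,d,np.degrees(np.arctan2(-d[0],d[1])))
yaw("top",HT,(94,60),(299,105),100);yaw("top",HT,(69,212),(269,256),65);yaw("top",HT,(52,127),(326,188),60)
yaw("scene",HS,(342,75),(94,18),65);yaw("scene",HS,(338,148),(64,88),100);yaw("scene",HS,(374,143),(32,50),60)
E
```

```text
Traceback (most recent call last):
ValueError: max() iterable argument is empty
```

```bash
cat >> h.py <<'E'
def blob(im,c,r,k=8):
    x,y=c;p=cv2.resize(im[y-r:y+r,x-r:x+r],None,fx=k,fy=k,interpolation=cv2.INTER_CUBIC)
    th=(float(p.max())+float(np.median(p)))/2
    cs=cv2.findContours((p>th).astype('uint8'),cv2.RETR_EXTERNAL,cv2.CHAIN_APPROX_NONE)[0]
    e=cv2.fitEllipse(max(cs,key=cv2.contourArea))
    return uncrop(*e[0],c,2*r,2*r,k),np.array(e[1])/k
E
python3 - <<'E'
from h import *
np.set_printoptions(precision=1,suppress=True)
s=cv2.imread("pics/scene0.png",0);t=cv2.imread("pics/top0.png",0)
a=blob(s,(362,211),9);b=blob(t,(175,186),9);print("ring",a,b,tri(a[0],b[0]))
S=(158,165);T=(361,221);HS=(361,222);HT=(178,184)
tc=[plane("top",uncrop(x,y,T),60)[:2] for x,y in[(138,88),(280,102),(265,245),(126,227)]]
sc=[plane("scene",uncrop(x,y,S),60)[:2] for x,y in[(165,108),(303,130),(247,222),(108,200)]]
for c in(tc,sc):
    print("stand",np.mean(c,0),[(np.linalg.norm(c[i]-c[i-1]).round(1),np.degrees(np.arctan2(*(c[i]-c[i-1])[::-1])).round(1)) for i in range(4)])
print("cap",plane("scene",uncrop(178,8,S),152),plane("top",uncrop(246,155,T),152),tri(uncrop(178,8,S),uncrop(246,155,T)))
print("dial",plane("scene",uncrop(184,75,S),132),plane("top",uncrop(225,114,T),132))
def yaw(n,c,p,q,z):
    d=plane(n,uncrop(*p,c),z)-plane(n,uncrop(*q,c),z);print("hy",n,d,np.degrees(np.arctan2(-d[0],d[1])))
yaw("top",HT,(94,60),(299,105),100);yaw("top",HT,(69,212),(269,256),65);yaw("top",HT,(52,127),(326,188),60)
yaw("scene",HS,(342,75),(94,18),65);yaw("scene",HS,(338,148),(64,88),100);yaw("scene",HS,(374,143),(32,50),60)
E
```

```text
ring (array([361.5, 210.1]), array([ 4.5, 11.1])) (array([174.9, 185.5]), array([ 9.8, 10.2])) (array([554.9, 286.2,  81.9]), np.float64(0.34054248264190534))
stand [ 439.8 -273.4] [(np.float64(70.1), np.float64(-6.6)), (np.float64(71.3), np.float64(-96.0)), (np.float64(72.1), np.float64(172.0)), (np.float64(69.6), np.float64(82.3))]
stand [ 442.7 -272.3] [(np.float64(68.5), np.float64(174.2)), (np.float64(70.1), np.float64(84.7)), (np.float64(67.9), np.float64(-7.6)), (np.float64(67.9), np.float64(-94.8))]
cap [ 442.  -272.4  152. ] [ 440.3 -273.3  152. ] (array([ 440.3, -273.4,  150.6]), np.float64(0.4847886401599355))
dial [ 464.1 -266.2  132. ] [ 460.7 -268.9  132. ]
hy top [ 23.3 102.1   0. ] -12.840405840137327
hy top [ 23.  101.8   0. ] -12.73930846385128
hy top [ 32.3 140.4   0. ] -12.947577221846384
hy scene [ 20.  105.7  -0. ] -10.68799163644254
hy scene [ 18. 109.   0.] -9.37533930884545
hy scene [ 34.9 143.7   0. ] -13.658636901076553
```

Port at (554.9, 286.2, 81.9), which matches its known 82 mm height. Housing yaw is about -12.7°. The gauge stands upright at (441, -273) with yaw about 15°. The jog has no tilt command, so I'll grip the gauge lightly and swing it 20° in the pads against the rim of the stand's hole.

```bash
python3 -m jog '{"jaw":[91,91,91,91,91,91,91],"slide":[[0,0,0],[0.216,-0.805,0],[0.216,-0.805,0],[0.216,-0.805,0],[0.216,-0.805,0],[0.216,-0.805,0],[0.216,-0.805,0]],"spin":[0.84,0,0,0,0,0,0]}'; python3 -m jog '{"jaw":[91,91,91,91,91,91,91,91,91,91],"slide":[[0.83,-0.16,0],[0.83,-0.16,0],[0.83,-0.16,0],[0.83,-0.16,0],[0.83,-0.16,0],[0.83,-0.16,0],[0.83,-0.16,0],[0.83,-0.16,0],[0.83,-0.16,0],[0,0,0]],"spin":[0,0,0,0,0,0,0,0,0,0]}'
```

```text
time_s: 0.8
ee_pos: [212.5, -382.9, 213.6]
ee_rot: [-180.0, 0.0, 15.0]
force: [0.7, 0.4, -0.1]
gripper_width: 91.0
gripper_force: 0.0
time_s: 1.8
ee_pos: [420.0, -283.4, 213.4]
ee_rot: [-180.0, -0.0, 15.1]
force: [-1.0, -0.3, -0.1]
gripper_width: 91.1
gripper_force: 0.0
```

```bash
python3 -m jog '{"jaw":[91,91,91,91,91,91,91,91,91],"slide":[[0.77,-0.15,0],[0,0,0],[0,0,0.69],[0,0,0.69],[0,0,0.69],[0,0,0.69],[0,0,0.69],[0,0,0.7],[0,0,0]],"spin":[0,0,0,0,0,0,0,0,0]}' ; python3 - <<'E'
from h import *
f=env.grab_frame("scene");g=env.grab_frame("top")
c=lambda i,x,y:cv2.resize(i[y-40:y+40,x-50:x+50,::-1],(400,320),interpolation=cv2.INTER_CUBIC)
cv2.imwrite("pics/g1.png",np.hstack([c(f,158,165),c(g,361,221)]))
E
```

```text
time_s: 2.7
ee_pos: [436.0, -273.5, 87.0]
ee_rot: [-179.7, 0.3, 15.0]
force: [0.1, 1.0, 0.1]
gripper_width: 90.5
gripper_force: 0.0
```

View pics/g1.png

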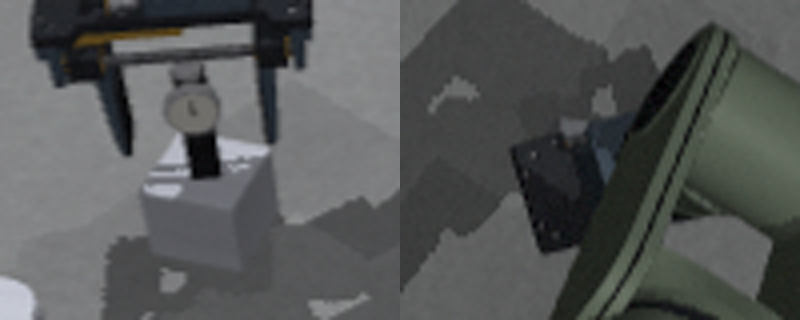

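The fingers straddle the barrel with the dial in front, at about (195,110) in the left crop. Now I close gently.

```bash
python3 -m jog '{"jaw":[91,91,60,40,15,15,15,15,15,15],"slide":[[0.15,0,-0.07],[0,0,0],[0,0,0],[0,0,0],[0,0,0],[0,0,0],[0,0,0],[0,0,0],[0,0,0],[0,0,0]],"spin":[0,0,0,0,0,0,0,0,0,0]}' 10; python3 -m jog '{"jaw":[15,15,15,15,15],"slide":[[0,0,0],[0,0,0],[0,0,0],[0,0,0],[0,0,0]],"spin":[0,0,0,0,0]}'
```

```text
time_s: 3.8
ee_pos: [443.5, -272.8, 91.6]
ee_rot: [-180.0, 0.0, 15.0]
force: [-0.4, 1.0, 1.2]
gripper_width: 33.1
gripper_force: 10.1
time_s: 4.3
ee_pos: [443.5, -273.0, 91.6]
ee_rot: [-180.0, 0.0, 15.0]
force: [-0.6, 2.6, 1.7]
gripper_width: 33.1
gripper_force: 10.1
```

The opening stopped at 33 mm when the barrel is 22 mm, so the pads caught the dial case. I'll open, back off along -x and regrip.

```bash
python3 -m jog '{"jaw":[60,60,60,60,40,15,15,15,15,15],"slide":[[0,0,0],[0,0,0],[-0.25,0,0.08],[0,0,0],[0,0,0],[0,0,0],[0,0,0],[0,0,0],[0,0,0],[0,0,0]],"spin":[0,0,0,0,0,0,0,0,0,0]}' 10; python3 -m jog '{"jaw":[15,15,15],"slide":[[0,0,0],[0,0,0],[0,0,0]],"spin":[0,0,0]}'; python3 - <<'E'
from h import *
f=env.grab_frame("scene")
cv2.imwrite("pics/g2.png",cv2.resize(f[115:205,98:218,::-1],(720,540),interpolation=cv2.INTER_CUBIC))
E
```

```text
time_s: 5.3
ee_pos: [436.3, -274.8, 89.2]
ee_rot: [-180.0, -0.0, 15.0]
force: [-0.1, 0.1, 0.3]
gripper_width: 22.2
gripper_force: 10.0
time_s: 5.6
ee_pos: [436.3, -274.9, 89.2]
ee_rot: [-180.0, -0.0, 15.0]
force: [0.0, 1.6, -0.0]
gripper_width: 21.6
gripper_force: 10.0
```

View pics/g2.png

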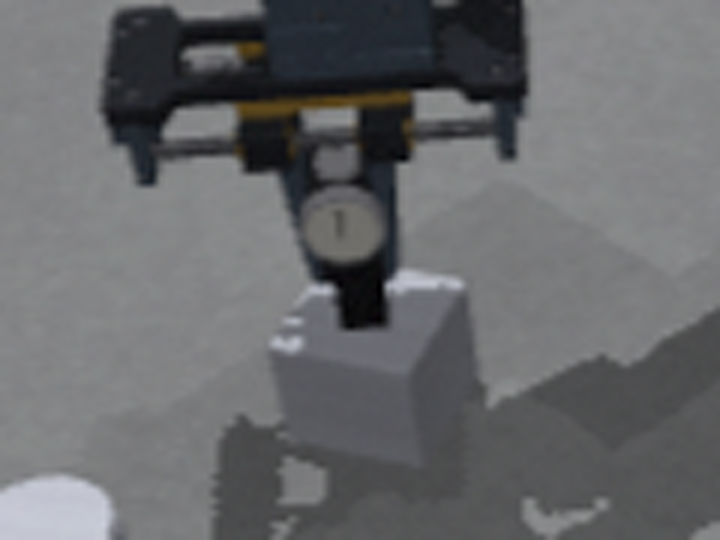

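The opening is now 21.6 mm, so the grip is on the barrel, with the dial at (342,225) clear of the fingers. I'll tilt with the dial leaning down and away from the fingers. That makes the tool yaw about 167° at the port. First I lift 33 mm, leaving 12 mm of pin in the hole, then swing toward tool +x.

```bash
python3 -m jog '{"jaw":[15,15,15,15,15],"slide":[[0,0,-0.3],[0,0,-0.4],[0,0,-0.4],[0,0,0],[0,0,0]],"spin":[0,0,0,0,0]}' 10; python3 -m jog '{"jaw":[15,15,15,15,15,15,15,15,15,15],"slide":[[0.11,0,0],[0.11,0,0],[0.11,0,0],[0.11,0,0],[0.11,0,0],[0.11,0,0],[0.11,0,0],[0.11,0,0],[0.1,0,0],[0,0,0]],"spin":[0,0,0,0,0,0,0,0,0,0]}';  python3 - <<'E'
from h import *
f=env.grab_frame("scene")
cv2.imwrite("pics/g3.png",cv2.resize(f[105:195,98:218,::-1],(720,540),interpolation=cv2.INTER_CUBIC))
E
```

```text
time_s: 6.15
ee_pos: [436.5, -275.2, 122.8]
ee_rot: [179.9, -0.1, 15.0]
force: [0.5, -0.9, -1.4]
gripper_width: 22.3
gripper_force: 10.0
time_s: 7.15
ee_pos: [465.1, -267.0, 122.0]
ee_rot: [-180.0, -0.0, 15.0]
force: [-2.5, 0.8, -2.7]
gripper_width: 21.7
gripper_force: 10.0
```

View pics/g3.png

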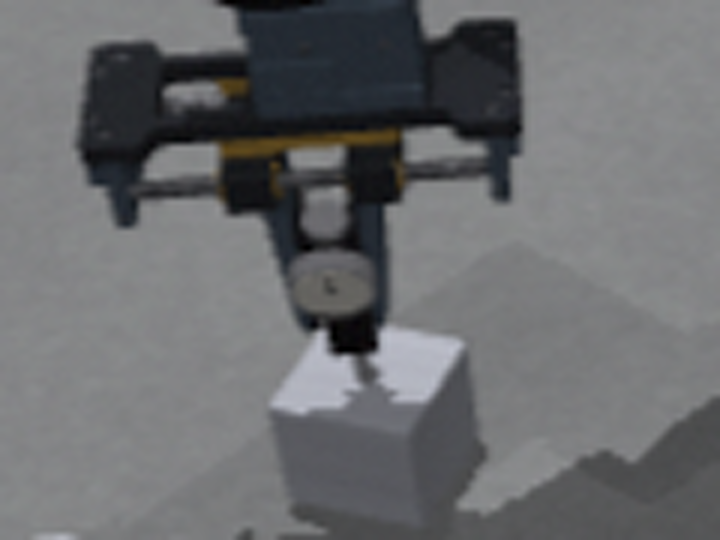

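The gauge has tilted to about 19°. I firm up the grip, lift clear and turn halfway, so the tilt plane faces the scene camera and I can measure the angle.

```bash
python3 -m jog '{"jaw":[15,15,15,15,15,15],"slide":[[0,0,0],[0,0,0],[0,0,-0.4],[0,0,-0.8],[0,0,-0.8],[0,0,-0.8]],"spin":[0,0,0,0,0,0]}' 30; python3 -m jog '{"jaw":[15,15,15,15,15,15,15,15,15,15],"slide":[[0,0,0],[0,0,0],[0,0,0],[0,0,0],[0,0,0],[0,0,0],[0,0,0],[0,0,0],[0,0,0],[0,0,0]],"spin":[-0.94,-0.94,-0.94,-0.94,-0.94,-0.94,-0.94,-0.94,-0.94,-0.94]}';  python3 - <<'E'
from h import *
f=env.grab_frame("scene");s=env.state();print(s["ee_pos"],s["ee_rot"],s["force"]);np.save("s1.npy",np.r_[s["ee_pos"],s["ee_rot"]])
p=proj("scene",s["ee_pos"]);x,y=p.astype(int);print(p,x,y);cv2.imwrite("pics/f1.png",f[:,:,::-1])
cv2.imwrite("pics/g4.png",cv2.resize(f[y-45:y+45,x-60:x+60,::-1],(720,540),interpolation=cv2.INTER_CUBIC))
E
```

```text
time_s: 7.8
ee_pos: [466.0, -268.4, 208.9]
ee_rot: [179.8, -0.2, 15.0]
force: [0.7, -1.2, -0.9]
gripper_width: 22.2
gripper_force: 30.0
time_s: 8.8
ee_pos: [466.1, -268.4, 208.1]
ee_rot: [179.7, 0.2, 90.5]
force: [-0.1, -0.1, -1.7]
gripper_width: 21.7
gripper_force: 30.0
[ 466.05198443 -268.40321165  208.01179301] [1.79750546e+02 1.74187810e-01 9.06846680e+01] [-0.48802338  0.41732911 -1.33145853]
[149.90894901 129.34850955] 149 129
```

View pics/g4.png

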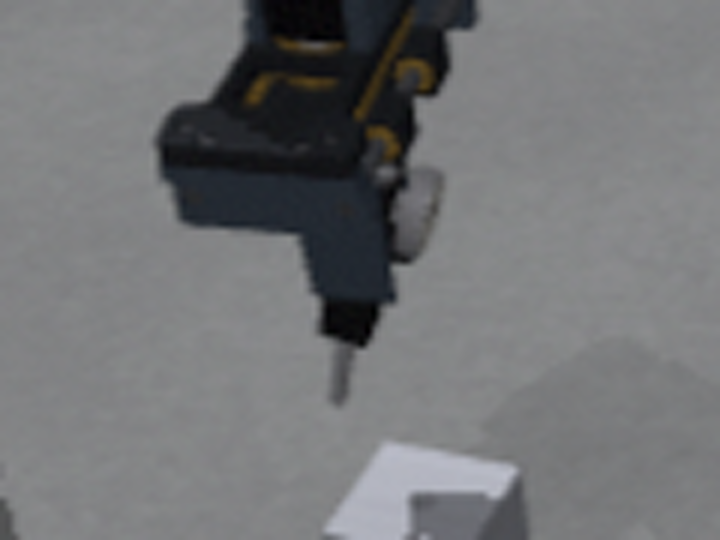

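The gauge leans in the camera-facing plane. The pin tip is at crop (338,405), the pin root at (350,340) and the dial case at about (417,214). I'll cast these onto the tilt plane.

```bash
python3 - <<'E'
from h import *
np.set_printoptions(precision=1,suppress=True)
s=np.load("s1.npy");p=s[:3];w=np.radians(s[5]);ty=np.array([np.sin(w),-np.cos(w),0]);tx=np.array([np.cos(w),np.sin(w),0])
def onp(X,Y,off=0):
    o,d=ray("scene",uncrop(X,Y,(149,129),120,90,6));q=p+off*ty;P=o+d*((q-o)@ty)/(d@ty);r=P-p;return np.array([r@tx,r[2]])
print("tool y",ty)
for n,X,Y,off in[("tip",338,406,0),("root",350,340,0),("ulc",321,331,11),("urc",362,347,11),("urc-",378,341,0),("dialtop",437,168,0),("dialbot",408,263,0),("dialright",443,190,0)]:
    print(n,onp(X,Y,off))
# expected for theta, axis offset e, grasp dist g above origin (tool coords rel TCP: x, z up)
for th in(16,18,20,22):
    t=np.radians(th);u=np.array([np.sin(t),np.cos(t)]);v=np.array([np.cos(t),-np.sin(t)])
    G=np.array([4.7,19.]);O=G-48*u
    f=lambda x,z:O+x*v+z*u
    print(th,"tip",f(0,-45),"root",O,"ulc",f(-11,0),"urc",f(11,0),"dial rim top",f(26,91),"dial rim bot",f(26,53),"back bot",f(16,53))
E
```

```text
tool y [1. 0. 0.]
tip [-25.3 -74.5]
root [-13.7 -36.3]
ulc [-21.2 -23.9]
urc [ -4.2 -30.8]
urc- [ -1.1 -35.6]
dialtop [37.8 57.3]
dialbot [18.6  7.9]
dialright [38.9 46.6]
16 tip [-20.9 -70.4] root [ -8.5 -27.1] ulc [-19.1 -24.1] urc [  2.  -30.2] dial rim top [41.5 53.2] dial rim bot [31.1 16.6] back bot [21.5 19.4]
18 tip [-24.  -69.4] root [-10.1 -26.7] ulc [-20.6 -23.3] urc [  0.3 -30. ] dial rim top [42.7 51.9] dial rim bot [31.  15.7] back bot [21.5 18.8]
20 tip [-27.1 -68.4] root [-11.7 -26.1] ulc [-22.1 -22.3] urc [ -1.4 -29.9] dial rim top [43.8 50.5] dial rim bot [30.8 14.8] back bot [21.4 18.2]
22 tip [-30.1 -67.2] root [-13.3 -25.5] ulc [-23.5 -21.4] urc [ -3.1 -29.6] dial rim top [44.9 49.1] dial rim bot [30.7 13.9] back bot [21.4 17.6]
```

The estimates disagree, between about 15° and 17°. I'll take two more viewing angles in one composite for a better baseline between dial face and tip.

```bash
cat > cap.py <<'E'
import sys
from h import *
n=sys.argv[1];f=env.grab_frame("scene");g=env.grab_frame("top");s=env.state()
np.save(f"s_{n}.npy",np.r_[s["ee_pos"],s["ee_rot"]]);cv2.imwrite(f"pics/{n}_s.png",f[:,:,::-1]);cv2.imwrite(f"pics/{n}_t.png",g[:,:,::-1]);print(np.round(s["ee_pos"],1),np.round(s["ee_rot"],1),proj("scene",s["ee_pos"]),proj("top",s["ee_pos"]))
E
python3 -m jog '{"jaw":[15,15,15,15,15],"slide":[[0,0,0],[0,0,0],[0,0,0],[0,0,0],[0,0,0]],"spin":[0.8,0.8,0.8,0.8,0]}' ; python3 cap.py a; python3 -m jog '{"jaw":[15,15,15,15,15],"slide":[[0,0,0],[0,0,0],[0,0,0],[0,0,0],[0,0,0]],"spin":[0.8,0.8,0.8,0.8,0]}' ; python3 cap.py b
python3 - <<'E'
from h import *
o=[]
for n in "ab":
    s=np.load(f"s_{n}.npy");r=[]
    for k,c in(("s","scene"),("t","top")):
        x,y=(proj(c,s[:3])+[0,0]).astype(int);print(n,k,x,y);i=cv2.imread(f"pics/{n}_{k}.png");i=np.pad(i,((50,50),(50,50),(0,0)))
        r.append(cv2.resize(i[y+50-26:y+50+24,x+50-33:x+50+33],(396,300),interpolation=cv2.INTER_CUBIC))
    o.append(np.hstack(r))
cv2.imwrite("pics/g5.png",np.vstack(o))
E
```

```text
time_s: 9.35
ee_pos: [465.7, -268.1, 207.5]
ee_rot: [179.8, 0.0, 64.5]
force: [0.5, -0.3, -1.6]
gripper_width: 22.1
gripper_force: 30.0
[ 465.3 -267.9  207.1] [179.9   0.   64.6] [150.24442936 129.49707807] [371.16858612 210.98487294]
time_s: 9.95
ee_pos: [465.0, -267.7, 206.6]
ee_rot: [179.9, -0.0, 39.0]
force: [-0.1, 0.1, -1.6]
gripper_width: 22.0
gripper_force: 30.0
[ 464.9 -267.5  206.4] [180.   -0.   39.1] [150.46782349 129.61315468] [370.98304206 211.17166297]
a s 150 129
a t 371 210
b s 150 129
b t 370 211
```

View pics/g5.png

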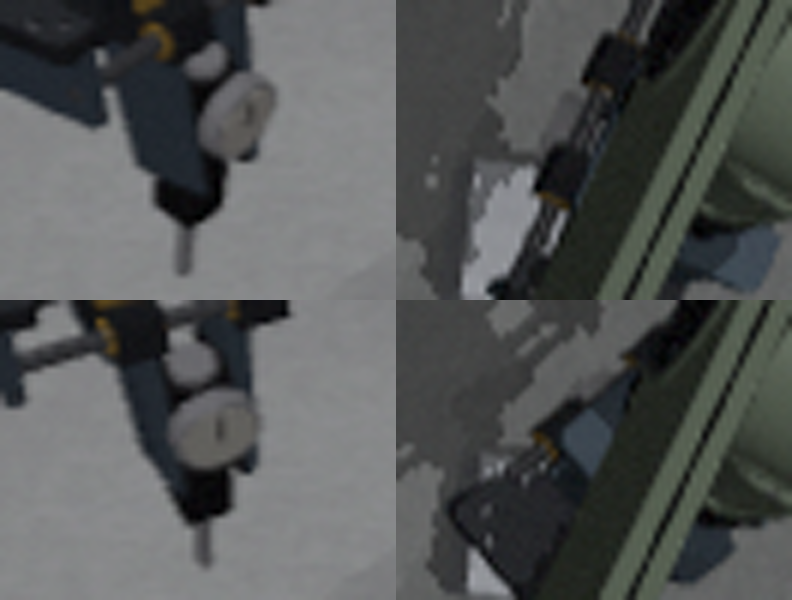

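All three views show tip, dial and cap:

| View | Pin tip | Dial face | Cap |
|---|---|---|---|
| a | (184,272) | (249,108) | (206,60) |
| b | (204,265) | (219,133) | (194,62) |

I'll triangulate them in the tool frame.

```bash
python3 - <<'E'
from h import *
np.set_printoptions(precision=1,suppress=True)
V={"9":(np.load("s1.npy"),(149,129),120,90),"a":(np.load("s_a.npy"),(150,128),66,50),"b":(np.load("s_b.npy"),(150,128),66,50)}
def loc(obs,name):
    A=np.zeros((3,3));B=np.zeros(3);L=[]
    for k,X,Y in obs:
        s,c,w,h=V[k];o,d=ray("scene",uncrop(X,Y,c,w,h,6));a=np.radians(s[5])
        R=np.array([[np.cos(a),np.sin(a),0],[np.sin(a),-np.cos(a),0],[0,0,1]]) # tool x, tool y, up
        o=R@(o-s[:3]);d=R@d;P=np.eye(3)-np.outer(d,d);A+=P;B+=P@o;L.append((o+d*(-o[1])/d[1])[[0,2]])
    X=np.linalg.solve(A,B);print(name,X,"y=0:",*L)
    return X
loc([("9",338,404),("a",184,271),("b",204,264)],"tip")
loc([("a",206,62),("b",194,64)],"cap")
loc([("a",249,108),("b",219,133)],"face")
loc([("9",350,340),("a",190,225),("b",204,220)],"root")
E
```

```text
tip [-24.7   0.8 -71.4] y=0: [-25.1 -73.4] [-24.8 -70.5] [-28.2 -74.4]
cap [13.7  0.5 56.9] y=0: [13.3 55.4] [12.4 57.1]
face [36.   1.7 40.3] y=0: [33.7 40.7] [29.6 33.4]
root [-13.3   0.6 -38.2] y=0: [-13.7 -36.3] [-15.1 -40.4] [-15.1 -40.8]
```

The tilt is 16.6° (tip to cap 134 mm, as expected). I need about 3.5° more, so I go back into the stand hole for a second nudge.

```bash
python3 -m jog '{"jaw":[15,15,15,15,15,15,15,15,15],"slide":[[0.08,-0.36,0],[0,0,0.6],[0,0,0.6],[0,0,0.6],[0,0,0.4],[0,0,0.2],[0,0,0.1],[0,0,0.1],[0,0,0]],"spin":[0,0,0,0,0,0,0,0,0]}'; python3 cap.py c;python3 - <<'E'
from h import *
s=np.load("s_c.npy");x,y=proj("scene",s[:3]).astype(int);print(x,y)
cv2.imwrite("pics/g6.png",cv2.resize(cv2.imread("pics/c_s.png")[y-36:y+54,x-60:x+60],(720,540),interpolation=cv2.INTER_CUBIC))
E
```

```text
time_s: 10.95
ee_pos: [459.9, -257.6, 128.4]
ee_rot: [180.0, -0.0, 39.0]
force: [-0.1, -0.4, -0.8]
gripper_width: 22.0
gripper_force: 30.0
[ 460.1 -257.7  128.6] [179.9  -0.   39. ] [158.91674273 152.41963751] [360.89952908 214.91197444]
158 152
```

```bash
python3 -m jog '{"jaw":[15,15,15],"slide":[[0,0,0.06],[0,0,0.06],[0,0,0]],"spin":[0,0,0]}'
```

```text
time_s: 11.35
ee_pos: [459.6, -257.4, 124.4]
ee_rot: [-180.0, 0.0, 39.0]
force: [0.1, -0.3, -1.5]
gripper_width: 21.7
gripper_force: 30.0
```

There is no push-back, so the pin is in the hole. Now I nudge.

```bash
python3 -m jog '{"jaw":[15,15,15,15,15,15,15],"slide":[[0,0,0],[0,0,0],[0.06,0,0],[0.06,0,0],[0.06,0,0],[0.06,0,0],[0,0,0]],"spin":[0,0,0,0,0,0,0]}' 10
```

```text
time_s: 12.05
ee_pos: [465.2, -252.8, 124.4]
ee_rot: [-180.0, 0.0, 39.0]
force: [-2.6, -1.8, -2.6]
gripper_width: 22.3
gripper_force: 10.0
```

```bash
python3 -m jog '{"jaw":[15,15,15,15,15,15,15],"slide":[[0,0,0],[0,0,0],[0,0,-0.4],[0,0,-0.8],[0,0,-0.8],[0,0,-0.8],[0,0,0]],"spin":[0,0,0,0,0,0,0]}' 30; python3 cap.py d; python3 -m jog '{"jaw":[15,15,15,15,15],"slide":[[0,0,0],[0,0,0],[0,0,0],[0,0,0],[0,0,0]],"spin":[-0.8,-0.8,-0.8,-0.8,0]}' ; python3 cap.py e; python3 -m jog '{"jaw":[15,15,15,15,15],"slide":[[0,0,0],[0,0,0],[0,0,0],[0,0,0],[0,0,0]],"spin":[-0.8,-0.8,-0.8,-0.8,0]}' ; python3 cap.py f
python3 - <<'E'
from h import *
o=[]
for n in "def":
    s=np.load(f"s_{n}.npy");r=[]
    x,y=proj("scene",s[:3]).astype(int);print(n,x,y);i=cv2.imread(f"pics/{n}_s.png")
    o.append(cv2.resize(i[y-32:y+34,x-22:x+22],(264*1,396),interpolation=cv2.INTER_CUBIC))
cv2.imwrite("pics/g7.png",np.hstack(o))
E
```

```text
time_s: 12.75
ee_pos: [468.3, -253.9, 213.2]
ee_rot: [179.5, -0.3, 39.0]
force: [-0.1, 0.2, -0.9]
gripper_width: 21.8
gripper_force: 30.0
[ 465.9 -252.8  209.2] [ 1.799e+02 -1.000e-01  3.900e+01] [155.80220357 129.45018037] [365.69920161 210.74501662]
time_s: 13.35
ee_pos: [464.8, -252.4, 207.1]
ee_rot: [-179.9, -0.0, 64.6]
force: [0.2, -0.3, -1.6]
gripper_width: 21.9
gripper_force: 30.0
[ 465.  -252.6  207.6] [-179.9   -0.    64.4] [156.07185755 129.78881217] [365.48556905 211.11645794]
time_s: 13.95
ee_pos: [465.2, -252.8, 208.1]
ee_rot: [-180.0, -0.0, 90.1]
force: [0.9, 0.2, -1.4]
gripper_width: 21.9
gripper_force: 30.0
[ 465.3 -252.9  208.3] [-180.   -0.   90.] [155.91593287 129.61636415] [365.63227047 211.0078344 ]
d 155 129
e 156 129
f 155 129
```

View pics/g7.png

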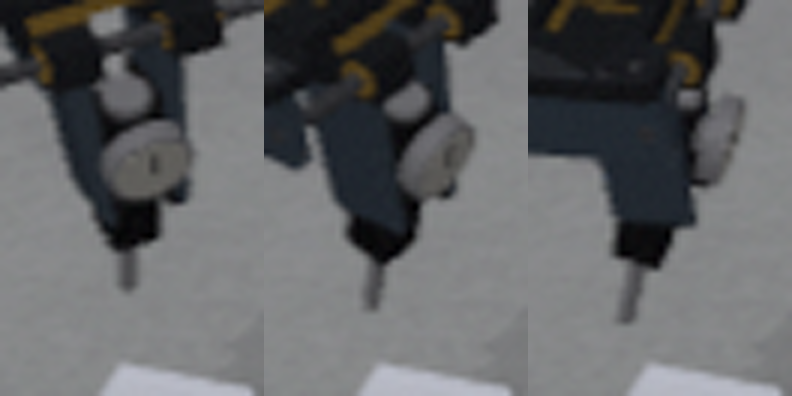

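The panels (d, e, f) show the following:

| Panel | Tip | Cap |
|---|---|---|
| d | (127,288) | (125,95) |
| e | (373,307) | (406,101) |
| f | (626,320) | (690,98), partly hidden |

Triangulating again.

```bash
python3 - <<'E'
from h import *
np.set_printoptions(precision=1,suppress=True)
V={"d":(np.array([468.3,-253.9,213.2,0,0,39]),(155,130)),"e":(np.load("s_e.npy"),(156,130)),"f":(np.load("s_f.npy"),(155,130))}
def loc(obs,name):
    A=np.zeros((3,3));B=np.zeros(3);L=[]
    for k,X,Y in obs:
        s,c=V[k];o,d=ray("scene",uncrop(X,Y,c,44,66,6));a=np.radians(s[5])
        R=np.array([[np.cos(a),np.sin(a),0],[np.sin(a),-np.cos(a),0],[0,0,1]])
        o=R@(o-s[:3]);d=R@d;P=np.eye(3)-np.outer(d,d);A+=P;B+=P@o;L.append((o+d*(-o[1])/d[1])[[0,2]])
    X=np.linalg.solve(A,B);print(name,X,"y=0:",*L);return X
t=loc([("d",127,288),("e",109,306),("f",98,320)],"tip");t2=loc([("e",109,306),("f",98,320)],"tip ef")
c=loc([("d",125,95),("e",142,101)],"cap");c2=loc([("d",125,95),("e",142,101),("f",162,98)],"cap3");F=loc([("d",152,163),("e",187,153)],"face")
for a in(t,t2):
  for b in(c,c2):v=b-a;print(np.linalg.norm(v),np.degrees(np.arctan2(v[0],v[2])))
v=F-t;print("face",np.linalg.norm(v),np.degrees(np.arctan2(v[0],v[2]))-12.5)
E
```

```text
tip [-28.    1.6 -68.9] y=0: [-35.6 -75.1] [-28.6 -70.6] [-29.3 -69.7]
tip ef [-29.8  -1.1 -71.3] y=0: [-28.6 -70.6] [-29.3 -69.7]
cap [15.6  1.5 57.6] y=0: [11.2 55.7] [14.2 55.1]
cap3 [17.1  2.5 57.2] y=0: [11.2 55.7] [14.2 55.1] [16.9 52.4]
face [37.2  1.7 39.2] y=0: [31.5 34.6] [35.3 37.8]
133.8021158231562 18.98914697528452
133.9367720501466 19.66184449342419
136.62552180378898 19.38106586081487
136.79257685152908 20.039574400188407
face 126.20873870093803 18.574616643352698
```

The tilt is now about 19.5°, which is good enough. The tip in the tool frame is about (-29, 0, -70.5). I turn to yaw 167° and carry the gauge across at height.

```bash
python3 -m jog '{"jaw":[15,15,15,15,15,15,15,15,15,15],"slide":[[0,0,0],[0,0,0],[0,0,0],[0,0,0],[0,0,0],[0,0,0],[0,0,0],[0,0,0],[0,0,0],[0,0,0]],"spin":[-0.965,-0.965,-0.965,-0.965,-0.965,-0.965,-0.965,-0.965,-0.965,-0.965]}'; python3 -m jog '{"jaw":[15,15,15,15,15,15,15,15,15,15],"slide":[[0.114,0.909,0],[0.114,0.909,0],[0.114,0.909,0],[0.114,0.909,0],[0.114,0.909,0],[0.114,0.909,0],[0.114,0.909,0],[0.114,0.909,0],[0.114,0.909,0],[0.114,0.909,0]],"spin":[0,0,0,0,0,0,0,0,0,0]}'; python3 -m jog '{"jaw":[15,15,15,15,15,15,15,15,15,15],"slide":[[0.114,0.909,0],[0.114,0.909,0],[0.114,0.909,0],[0.114,0.909,0],[0.114,0.909,0],[0.114,0.909,0],[0.114,0.909,0],[0.114,0.909,0],[0.114,0.909,0],[0.114,0.909,0]],"spin":[0,0,0,0,0,0,0,0,0,0]}';python3 -m jog '{"jaw":[15,15,15],"slide":[[0,0,0],[0,0,0],[0,0,0]],"spin":[0,0,0]}'
```

```text
time_s: 15.05
ee_pos: [465.3, -252.9, 208.4]
ee_rot: [180.0, -0.0, 167.5]
force: [0.4, -0.4, -1.3]
gripper_width: 21.7
gripper_force: 30.0
time_s: 16.05
ee_pos: [491.5, 21.8, 208.5]
ee_rot: [-180.0, 0.0, 167.2]
force: [0.3, -0.6, -0.8]
gripper_width: 22.0
gripper_force: 30.0
time_s: 17.05
ee_pos: [517.7, 295.4, 208.3]
ee_rot: [-180.0, -0.0, 167.2]
force: [0.5, -0.2, -1.9]
gripper_width: 21.9
gripper_force: 30.0
time_s: 17.35
ee_pos: [517.5, 293.3, 208.3]
ee_rot: [-179.9, -0.0, 167.3]
force: [-0.0, -0.4, -1.5]
gripper_width: 21.9
gripper_force: 30.0
```

```bash
python3 -m jog '{"jaw":[15,15,15,15,15,15],"slide":[[-0.07,0.04,0.4],[0,0,0.4],[0,0,0.4],[0,0,0.04],[0,0,0],[0,0,0]],"spin":[0,0,0,0,0,0]}'; python3 cap.py k; python3 - <<'E'
from h import *
s=np.load("s_k.npy");o=[]
for k,c in(("s","scene"),("t","top")):
    x,y=proj(c,np.array([550,287,95])).astype(int);print(k,x,y);o.append(cv2.resize(cv2.imread(f"pics/k_{k}.png")[y-30:y+20,x-25:x+25],(400,400),interpolation=cv2.INTER_CUBIC))
cv2.imwrite("pics/k.png",np.hstack(o))
E
```

```text
time_s: 17.95
ee_pos: [520.3, 295.0, 171.6]
ee_rot: [180.0, 0.0, 167.4]
force: [-0.5, 0.3, -1.2]
gripper_width: 21.8
gripper_force: 30.0
[520.4 295.1 171.9] [1.800e+02 1.000e-01 1.674e+02] [371.50268456 174.94869018] [164.50893047 193.38233821]
s 362 205
t 173 186
```

View pics/k.png

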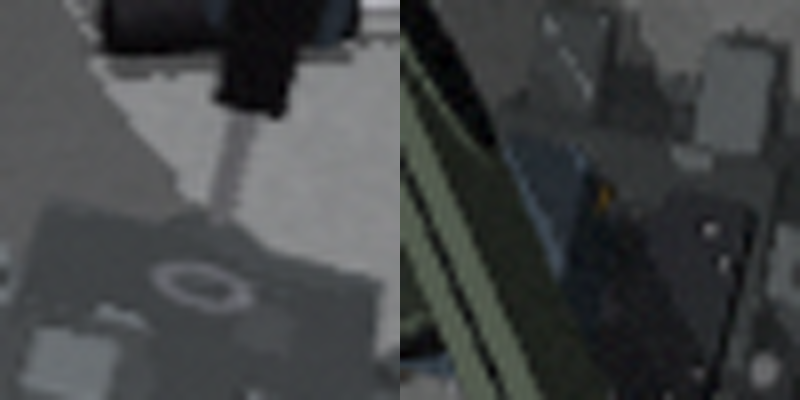

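The pin tip is at crop (219,220) and the ring centre at (203,287). The pin line extends through the ring centre. I'll check that against the prediction.

```bash
python3 - <<'E'
from h import *
np.set_printoptions(precision=1,suppress=True)
s=np.load("s_k.npy");w=np.radians(s[5]);tx=np.array([np.cos(w),np.sin(w),0]);ty=np.array([np.sin(w),-np.cos(w),0]);z=np.array([0,0,1.])
h=np.radians(-12.8);a=np.cos(np.radians(20))*z-np.sin(np.radians(20))*np.array([np.cos(h),np.sin(h),0]);P=np.array([554.9,286.2,81.9])
pt=uncrop(219,220,(362,200),50,50,8);print("tip px",pt,"ring px",uncrop(203,287,(362,200),50,50,8),"proj port",proj("scene",P))
tip=s[:3]-29*tx-70.5*z;print("pred tip",tip,proj("scene",tip),"want",P+20*a,proj("scene",P+20*a))
o,d=ray("scene",pt);c=o+d*((tip-o)@d);e=c-tip;print("ray-nearest offset",e,"tool x,y,z",e@tx,e@ty,e@z)
r=tip-P;print("pred tip rel port: along",r@a,"perp tx",(r-(r@a)*a)@tx/np.cos(np.radians(20)),"ty",r@ty)
E
```

```text
tip px [363.9 202.1] ring px [361.9 210.4] proj port [361.5 210.2]
pred tip [548.7 288.8 101.4] [363.9 203.1] want [548.2 287.7 100.7] [363.4 203.2]
ray-nearest offset [-1.9 -0.1  1.9] tool x,y,z 1.8228827175535731 -0.554581794878282 1.8968442371414937
pred tip rel port: along 20.574546407337426 perp tx -0.46601078799388285 ty 1.1642914564119553
```

Agreement is within about 2 mm. I shift 0.7 mm sideways and feed in along the port's axis, watching the force.

```bash
python3 -m jog '{"jaw":[15,15,15,15,15,15,15],"slide":[[0,-0.023,0],[-0.057,0,0.157],[-0.057,0,0.157],[-0.057,0,0.157],[-0.057,0,0.157],[-0.057,0,0.157],[0,0,0]],"spin":[0,0,0,0,0,0,0]}' 30;  python3 -m jog '{"jaw":[15,15,15],"slide":[[-0.057,0,0.157],[-0.057,0,0.157],[0,0,0]],"spin":[0,0,0]}'
```

```text
time_s: 18.75
ee_pos: [528.2, 292.1, 146.7]
ee_rot: [-179.9, -0.1, 167.4]
force: [0.4, 0.2, -1.5]
gripper_width: 22.2
gripper_force: 30.0
time_s: 19.05
ee_pos: [531.4, 291.3, 137.5]
ee_rot: [-179.9, -0.1, 167.4]
force: [-0.9, 0.7, -2.0]
gripper_width: 22.1
gripper_force: 30.0
```

```bash
python3 -m jog '{"jaw":[15,15,15,15,15,15,15,15],"slide":[[-0.029,0,0.078],[-0.029,0,0.078],[0,0,0],[0,0,0],[-0.012,0,0.031],[-0.012,0,0.031],[0,0,0],[0,0,0]],"spin":[0,0,0,0,0,0,0,0]}';python3 -c "
from workcell import env
s=env.state();print(s['force'],s['ee_pos'])"
```

```text
time_s: 19.85
ee_pos: [534.0, 291.1, 131.8]
ee_rot: [-180.0, 0.0, 167.4]
force: [-0.9, -0.1, -1.4]
gripper_width: 22.1
gripper_force: 30.0
[-0.8616589  -0.10750595 -1.36905466] [533.98717892 291.08564838 131.78952537]
```

```bash
python3 -m jog '{"jaw":[15,15,15],"slide":[[-0.012,0,0.031],[0,0,0],[0,0,0]],"spin":[0,0,0]}'; python3 -m jog '{"jaw":[15,15,15],"slide":[[-0.012,0,0.031],[0,0,0],[0,0,0]],"spin":[0,0,0]}'
```

```text
time_s: 20.15
ee_pos: [534.3, 291.0, 130.8]
ee_rot: [-180.0, -0.0, 167.4]
force: [-0.4, 0.8, -2.0]
gripper_width: 22.0
gripper_force: 30.0
time_s: 20.45
ee_pos: [534.7, 290.9, 129.9]
ee_rot: [-180.0, -0.0, 167.4]
force: [1.0, -0.2, -2.1]
gripper_width: 21.8
gripper_force: 30.0
```

```bash
for i in 1; do python3 -m jog '{"jaw":[15,15,15],"slide":[[-0.012,0,0.031],[0,0,0],[0,0,0]],"spin":[0,0,0]}'; done | grep -E "pos|force:"; python3 -m jog '{"jaw":[15,15,15],"slide":[[-0.012,0,0.031],[0,0,0],[0,0,0]],"spin":[0,0,0]}'| grep -E "pos|force:"; python3 -m jog '{"jaw":[15,15,15],"slide":[[-0.012,0,0.031],[0,0,0],[0,0,0]],"spin":[0,0,0]}'| grep -E "pos|force:"
```

```text
ee_pos: [535.0, 290.8, 129.0]
force: [-0.9, 0.6, -1.7]
gripper_force: 30.0
ee_pos: [535.4, 290.8, 128.3]
force: [-0.7, -0.5, -0.2]
gripper_force: 30.0
ee_pos: [535.8, 290.7, 127.2]
force: [-0.7, 0.1, 0.6]
gripper_force: 30.0
```

Contact has started, from a free baseline of about -1.65 N. I average the force, step in 1 mm and average again.

```bash
cat > avg.py <<'E'
from h import *
F=[];p=[]
for i in range(10):
    env.grab_frame("scene");s=env.state();F.append(s["force"]);p.append(s["ee_pos"])
print(np.round(np.mean(p,0),2),np.round(np.mean(F,0),2),s["time_s"])
E
python3 avg.py; python3 -m jog '{"jaw":[15,15],"slide":[[-0.012,0,0.031],[0,0,0]],"spin":[0,0]}'|grep -E " force"; python3 avg.py;python3 -m jog '{"jaw":[15,15],"slide":[[-0.012,0,0.031],[0,0,0]],"spin":[0,0]}'|grep -E " force"; python3 avg.py
```

```text
[535.76 290.72 127.19] [-0.61  0.23  0.26] 21.85
[536.09 290.62 126.24] [-0.96  0.31  0.21] 22.55
[536.43 290.55 125.3 ] [-1.62  0.52  0.87] 23.25
```

The force grows along the port's axis. Contact was at z of about 129.2, so 5 mm of plunger travel means z of about 124.5. One last 0.9 mm step, then hold and check.

```bash
python3 -m jog '{"jaw":[15,15,15],"slide":[[-0.01,0,0.027],[0,0,0],[0,0,0]],"spin":[0,0,0]}'|grep -E "force"; python3 avg.py; python3 avg.py; python3 avg.py; python3 - <<'E'
from h import *
f=env.grab_frame("scene");x,y=362,200
cv2.imwrite("pics/fin.png",cv2.resize(f[y-40:y+30,x-45:x+45,::-1],(720,560),interpolation=cv2.INTER_CUBIC))
E
```

```text
force: [-1.4, 1.2, 1.0]
gripper_force: 30.0
[536.72 290.47 124.49] [-1.44  0.49  1.07] 24.05
[536.73 290.47 124.48] [-1.4   0.71  0.65] 24.55
[536.74 290.46 124.48] [-1.22  0.69  1.27] 25.05
```

View pics/fin.png

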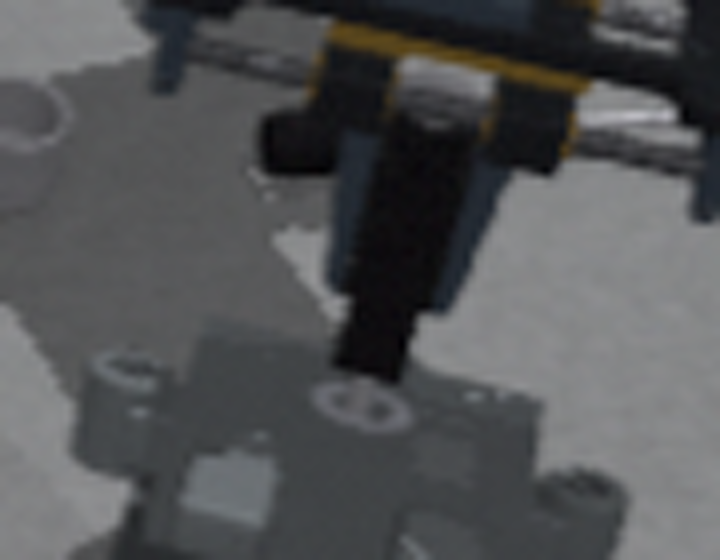

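The pin goes down inside the bright ring at (362,405), in line with the port. The axial force is about 2.9 N, or about 4.8 mm of plunger travel. I hold a little longer and hand in.

```bash
python3 -m jog '{"jaw":[15,15,15,15,15,15,15,15,15,15],"slide":[[0,0,0],[0,0,0],[0,0,0],[0,0,0],[0,0,0],[0,0,0],[0,0,0],[0,0,0],[0,0,0],[0,0,0]],"spin":[0,0,0,0,0,0,0,0,0,0]}' && python3 -c "
from workcell import env
print(env.job_done())"
```

```text
time_s: 26.1
ee_pos: [536.8, 290.5, 124.5]
ee_rot: [-180.0, 0.0, 167.4]
force: [-1.6, 0.7, 0.5]
gripper_width: 21.5
gripper_force: 30.0
the job is handed in; nothing more can be done
None
```

The job is handed in at 26.1 s with the gauge still held in the single port: by my force readings the tip is on the seat with the plunger about 4.8 mm in, kept so for over 2 s, and the tilt measured about 19.5° against the port's 20°; the verdict was not shown.

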